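# Click a press stud together in the bench-held snap pliers

## Robot

A 6-joint arm with a two-finger parallel gripper is mounted at the origin on the work surface. World frame = base frame: x ahead of the robot, y to its left, z up, the work surface at z = 0. Lengths are in m, angles in rad, forces in N, time in s.
With the tool pointing down it reaches from about 0.425 to 0.95 m from the base axis. Payload 3.5 kg.
Tool frame: the origin (TCP) lies on the centre line of the jaws, within the pads' length; the fingertips stand 14 mm ahead of it and the grasp point (between the pads) lies 5 mm behind it (ctrl.finger_overhang is the distance from the TCP to the fingertips, in m); z points along the fingers, y is the line along which they close (so a half turn about z gives the same grasp; the last joint's range is limited). The gripper opens to 85 mm and grips with 20 to 120 N. Pads are 22 mm wide; open, the fingers measure 114 mm over their backs; the gripper's body (76 mm by 85 mm) begins 54 mm behind the grasp point. The pads swing forward as they close: fully open they stand 13 mm farther back than shut.
Start: joints at [-0.15, 0.286, 1.577, -0, 1.279, -0.15], TCP at [0.675, 0, 0.245] pointing down, gripper open.
Joint ranges: [-2.77, 2.77], [-0.9, 2.22], [0.21, 2.48], [-1.53, 4.67], [0.24, 2.81], [-2.84, 2.84]. Speed limits (rad/s): [2.79, 2.79, 3.14, 3.14, 3.14, 3.14].

## Interface

Orientations are given as a unit quaternion [x, y, z, w].
In Python, from plant import ctrl gives the robot as it stands.
- The arm moves only by the tool send_rows, never from a script. Its argument "moves" is text: rows parted by semicolons, each of 7 numbers parted by spaces: the turn, a rotation vector about the tool's x, y, z in units of 360 degrees (1.0 is 360 degrees), then the shift along the tool's x, y, z in units of 20 cm (1.0 is 20 cm), then the gripper's target within -1 to 1 (fully open at 1, half-way at 0, shut at -1). A call has 1 to 12 rows; each row is the pose to reach, as a shift and turn from the pose commanded when the call began, along the tool's axes at that moment, turning the shorter way round; what a row does not reach only later rows make up. A row lasts 1/8 s, in which the tool goes at most 62.5 mm and 10.7 degrees, less where a joint would pass 70% of its speed; a pose out of reach is approached as far as the arm can. A call with a number of a shift or a turn outside -1 to 1 is refused whole. A call with a gripper value outside its range is refused whole. The fingers move at their own pace and stop on an object; "newtons" is the grip in N (left out, the last holds). Time passes only in rows, so rows that repeat a pose let the fingers close. It gives the time, the measured TCP pose, the force, the opening and the grip force at its end, in the units of the state.
- ctrl.get_state(): the state, without advancing time (a new reading comes with each control period).
- ctrl.read_camera(name): name is "scene" or "side" or "wrist"; returns a dict with "image" (420x560x3 uint8, red, green, blue), "fovy" (degrees; the focal length in pixels is half the picture's height over the tangent of half this angle, whatever the lens; pixels are square), "cx", "cy" (the principal point, pixels), "extrinsics" (4x4, takes a point from camera to world coordinates). Camera axes: x right, y up, looking along -z (the intrinsics and any distortion apply to the point x, -y, -z); pixel columns grow to the right and rows downward; lengths in m; the calibration is good to about 2 mm. A picture is of the moment at which its call begins. There is no depth.
- ctrl.sign_off(): hands the job in; it is judged then, once.
The state is a dict: "time": time; "qpos": joint angles; "dq": joint speeds; "joint_efforts": joint torques, N m; "eef_pos": TCP position; "tcp_rot": TCP orientation; "contact_force": force on the tool from outside, world axes, zero at the start; "wrist_torque": the same for the moment, N m; "opening": opening from 0.0 (shut) to 1.0 (fully open); "finger_force": force on a finger pad.
Only numpy, scipy, OpenCV 4.12 (cv2) and the standard library are available. Lean on these libraries where they do the work, as an engineer would, in place of code of your own. Each camera call takes 0.05 s, during which the arm holds its last target. There are 200 camera calls.

## Task

Stand the orange press-stud half in the guide between the jaws of the clamped snap pliers, its brass stud towards the socket, and let go of it. Then press the loose red handle closed until the stud clicks fully home in the socket, pushing with no more than 20 N, and let the pliers spring open again. Drive the stud in with the pliers, not with the fingers, and leave the other things on the bench alone.

Things in the scene. Friction and masses are not known exactly. Their poses are not given: they have to be found in the camera images.
- stud_mid (a point): Middle of the loose press-stud half (60 g), 31 mm above its flat base: an orange carrier standing upright, 62 mm tall. Lower block 20 (its x) by 28 (y) by 20 mm high; centred on it an upright grip tab. From the block's -x face, 10 mm above the base, a brass mushroom stud, head 12 mm across, sticks out 16 mm. Axes: -x is where the stud points, z up.
- stud_tab (a point): Middle of the carrier's upright grip tab, 41 mm above its base: 12 mm (x) by 20 mm (y), reaching from 20 to 62 mm above the base. Hold it from above, fingers closing along y, fingertips at least 5 mm above the lower block so that they clear the guide's walls.
- seat (a point): Point on the guide floor, 60 mm above the bench, where the middle of the carrier's base is when the stud is home and the socket is in its middle setting. -x points to the brass socket, z up. The socket's depth along x is set by a screw and differs by up to 8 mm either way each time, so where the click comes must be felt. The stud first meets the socket's spring rollers 8 mm before it is home.
- load (a point): Point on the guide floor 22 mm to +x of the seat, same axes: set the middle of the carrier's base here, its axes along these. It stands free between socket and open punch. The guide is a channel along x, 31 mm wide between steel walls, flared and open upwards, wall tops 20 mm above its floor. The punch's near side is 16 mm to +x of here, its top 96 mm above the bench.
- pivot (a point): Hinge of the pliers, 75 mm above the bench, hinge axis vertical. Same axes as the seat, which lies at x -16, y +60 mm from here. The fixed handle ends at about x +38, y -138 mm, held in a small blue bench vise that fills x +10 to +110, y -110 to -40 mm, up to 82 mm above the bench. All this is fixed.
- grip_push (a point): Middle of the red sleeve (70 mm long) of the loose handle, a level round bar 17 mm thick, its axis 75 mm above the bench, free beneath. Open, it is at x -65.5, y -102.5 mm from the pivot. Pushed towards +x of the pivot frame (say with closed fingers pointing down beside it, tips 20 mm below the axis) it closes the pliers; the stud is home after 35 to 65 mm.
- grip (a joint): Angle of the loose handle (rad): 0 open, grows as it closes, 0.33 to 0.59 when the stud is home; a spring opens it again. Push felt at the sleeve: 1.5 to 2.5 N for the spring, then up to 8 to 13 N where the stud gives way, a drop at the click and, some 3 mm further, a hard stop. Push slowly on to about 15 N to be sure of the click; more than 20 N is too much.
- tape: Bystander: roll of red tape lying flat, 60 mm across, 19 mm high; origin under its middle.
- spool: Bystander: solder spool standing on end, 54 mm across, 45 mm high; origin under its middle.
- dish: Bystander: round glass dish, 110 mm across, 30 mm high; origin under its middle.
- multitool: Bystander: folded steel multitool lying flat, 100 by 32 by 18 mm; origin under its middle, x along it.
- catch (a joint): How far the stud's head pushes a spring roller in the socket aside (m): 0 with no stud in the socket, at most 0.0025 as the head passes, 0.0011 to 0.0023 with the stud clicked in; if the handle is let go before the click, the stud is pushed back and it returns to 0.
Not all that is in view belongs to the job. What is meant by the part that bears stud_mid is not grey or turquoise, and is the smaller of those in its own colour.

How it is judged:
On the way, in this order (a step that is already met when the one before it is completed fails the run):
1. the carrier stands in the guide in front of the socket, upright on the guide floor, let go, not yet clicked (x of stud_mid in the frame of seat between -0.001 and 0.034 m and y of stud_mid in the frame of seat between -0.004 and 0.004 m and z of stud_mid in the frame of seat between 0.027 and 0.035 m and angle between stud_mid's own z axis and vertical below 0.12 rad and contact force between the fingers and stud below 0.2 N and value of joint catch below 0.0004 m), for 0.2 s.
2. the punch of the pliers presses on the carrier (contact force between grip and stud above 3 N and contact force between the fingers and stud below 0.2 N).
At the end, for the whole second after the job is handed in: The stud is clicked in: it holds the socket's spring catch open (over 0.6 mm; an unclicked stud is pushed back out), the carrier's middle within 11 mm of the seat along the guide, 4 mm across and in height, upright within 0.12 rad, at rest; the pliers have sprung open (handle below 0.08 rad) (x of stud_mid in the frame of seat between -0.011 and 0.011 m and y of stud_mid in the frame of seat between -0.004 and 0.004 m and z of stud_mid in the frame of seat between 0.027 and 0.035 m and angle between stud_mid's own z axis and vertical below 0.12 rad and value of joint grip below 0.08 rad and linear speed of stud below 0.02 m/s and value of joint catch above 0.0006 m); the robot touches nothing.
It fails at once if the loose handle is pushed by the robot with more than 20 N (contact force between any of the fingers, the arm and grip above 20 N).
It fails at once if the stud is driven into the socket by the fingers (contact force between the fingers and stud above 2 N and value of joint catch above 0.0006 m).
It fails at once if a bystander is moved by more than 30 mm (distance of any of tape, spool, dish, multitool from where it was at the start of the episode above 0.03 m).
It also fails if it takes over 58 s, if anything falls off the work surface, if the arm or the gripper's body presses on something with over 40 N, if the wrist force passes 120 N, or if a joint passes its speed limit or range.

## Working session

There is one attempt and no reset: what is moved stays moved. The work goes in short steps, Python scripts to look and compute and a tool call to move; the robot and the scene stay as the last step left them, time stands still between calls to the robot, and variables do not carry over. Pictures are saved under pics/ and viewed, at most 10 in all, crops included, and the job is handed in when it is done.

Besides the shell and the picture viewer there is one more tool, called after ">>>" by a JSON object that holds its "op" and its "data". send_rows: Moves the arm, as the interface text tells. Its arguments: {"type":"object","properties":{"moves":{"type":"string"},"newtons":{"type":"number"}},"required":["moves"]}

```bash
mkdir -p pics; cat > h.py <<'E'
import numpy as np, cv2
from plant import ctrl
def K(c):
    f=210/np.tan(np.radians(c["fovy"])/2); return f,c["cx"],c["cy"]
def ray(c,u,v):
    f,cx,cy=K(c); E=np.array(c["extrinsics"]); d=E[:3,:3]@np.array([(u-cx)/f,-(v-cy)/f,-1]); return E[:3,3],d
def onz(c,u,v,z):
    o,d=ray(c,u,v); return o+d*(z-o[2])/d[2]
def proj(c,p):
    f,cx,cy=K(c); E=np.array(c["extrinsics"]); q=E[:3,:3].T@(np.array(p)-E[:3,3]); return np.array([cx+f*q[0]/-q[2],cy-f*q[1]/-q[2]])
def tri(c1,a,c2,b):
    o1,d1=ray(c1,*a);o2,d2=ray(c2,*b)
    A=np.c_[d1,-d2];s=np.linalg.lstsq(A,o2-o1,rcond=None)[0];p,q=o1+s[0]*d1,o2+s[1]*d2
    return (p+q)/2,np.linalg.norm(p-q)
def save(c,n,s=None,box=None):
    im=c["image"][:,:,::-1]
    if box: im=im[box[1]:box[3],box[0]:box[2]]
    if s: im=cv2.resize(im,None,fx=s,fy=s,interpolation=cv2.INTER_CUBIC)
    cv2.imwrite("pics/"+n,im)
E
python3 - <<'E'
from h import *
import pickle
cs={n:ctrl.read_camera(n) for n in("scene","side","wrist")}
pickle.dump(cs,open("c0.pkl","wb"))
for n,c in cs.items():
    print(n,{k:v for k,v in c.items() if k not in("image",)})
    save(c,n+"0.png",1.4)
print(ctrl.get_state())
E
```

```text
scene {'fovy': 45.82932762483824, 'cx': 281.9244089812593, 'cy': 215.83204256809844, 'extrinsics': array([[-0.84639759, -0.28126498,  0.452218  ,  1.05015815],
       [ 0.53222477, -0.41700608,  0.73677862,  0.91645615],
       [-0.01865237,  0.86428927,  0.50264913,  0.7268233 ],
       [ 0.        ,  0.        ,  0.        ,  1.        ]])}
side {'fovy': 42.94149801979455, 'cx': 278.9314444345958, 'cy': 202.0663276872894, 'extrinsics': array([[ 0.78667826,  0.33978908, -0.51544224, -0.28369379],
       [-0.61720687,  0.45165606, -0.64425343, -0.91524913],
       [ 0.01389233,  0.82495466,  0.56502816,  0.89680808],
       [ 0.        ,  0.        ,  0.        ,  1.        ]])}
wrist {'fovy': 66.59514067126807, 'cx': 272.6848513274475, 'cy': 205.2803913384276, 'extrinsics': array([[ 9.99996023e-01, -1.43384474e-03,  2.42849133e-03,
         6.74228477e-01],
       [ 5.64906137e-04,  9.45496810e-01,  3.25630868e-01,
         8.40898310e-02],
       [-2.76303492e-03, -3.25628202e-01,  9.45493860e-01,
         3.73840271e-01],
       [ 0.00000000e+00,  0.00000000e+00,  0.00000000e+00,
         1.00000000e+00]])}
{'time': 0.15, 'qpos': array([-1.49995649e-01,  2.86984721e-01,  1.57786432e+00, -3.12885721e-05,
        1.27859621e+00, -1.49943578e-01]), 'dq': array([ 0.00074622, -0.00306865, -0.00407852, -0.00133838,  0.00036784,
        0.00081522]), 'joint_efforts': array([ 7.91554030e-04, -4.06602967e+01, -2.93140125e+01, -8.94972595e-05,
        3.96185191e-03, -2.97825103e-06]), 'eef_pos': array([6.74504943e-01, 1.00218099e-04, 2.44237092e-01]), 'tcp_rot': array([ 7.07121691e-01,  7.07091264e-01, -5.61832067e-04, -7.36611115e-04]), 'contact_force': array([ 0.52592639, -0.23058622,  0.1489727 ]), 'wrist_torque': array([-0.00638466,  0.01289919, -0.02571756]), 'finger_force': 0.0, 'opening': 1.0010829195499877}
```

View pics/scene0.png

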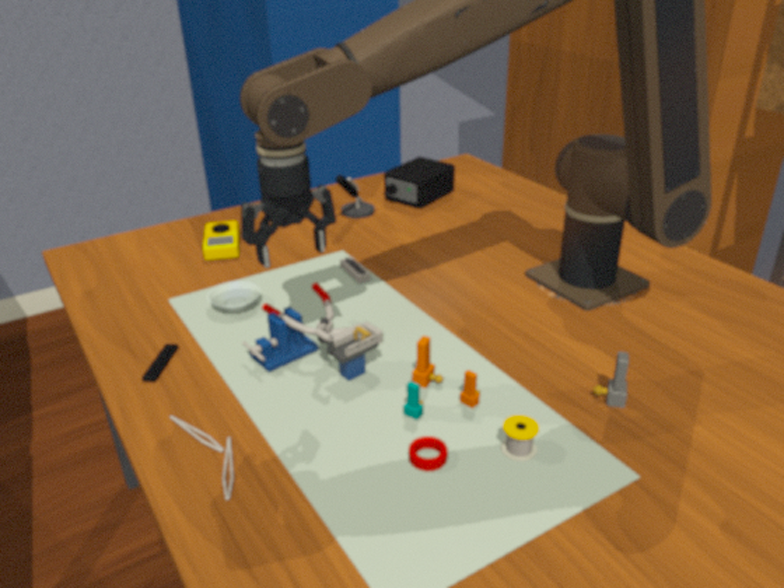

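View pics/side0.png

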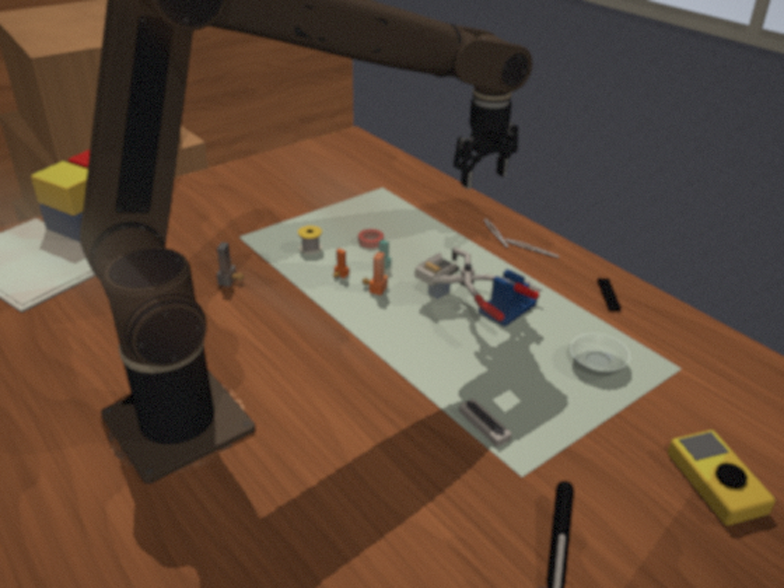

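View pics/wrist0.png

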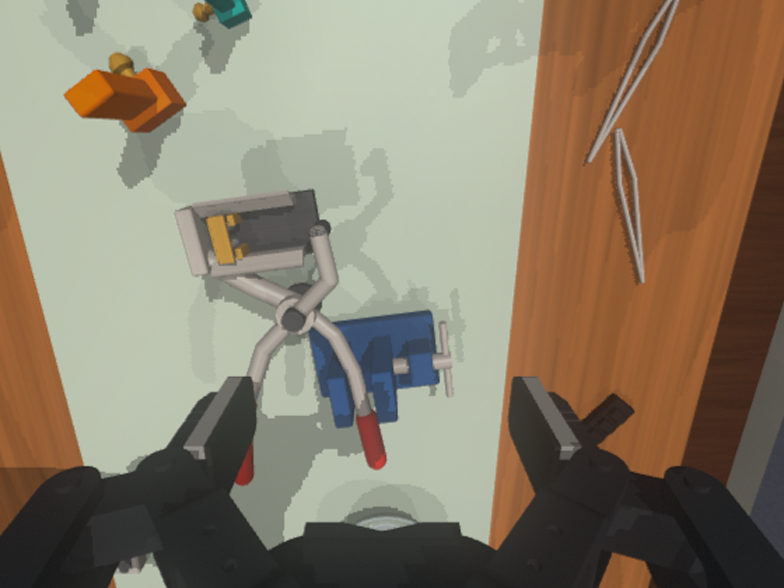

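The scene view shows two orange carriers. The smaller one is at about (336,277) in scene and (244,188) in side (unscaled), and it is out of the wrist view. In the wrist picture the hinge is at about (209,229), the socket at about (157,171), the punch at about (228,163) and the loose red sleeve at about (174,333), partly hidden.

```bash
python3 - <<'E'
from h import *
import pickle
cs=pickle.load(open("c0.pkl","rb"))
def comps(c,lo,hi,n):
    h=cv2.cvtColor(c["image"],cv2.COLOR_RGB2HSV); m=cv2.inRange(h,lo,hi)
    k,l,s,ce=cv2.connectedComponentsWithStats(m)
    for i in range(1,k):
        if s[i,4]>40 and s[i,2]<70: print(n,s[i],ce[i].round(1))
comps(cs["scene"],(5,190,150),(15,255,255),"scene")
comps(cs["side"],(3,150,120),(12,255,255),"side")
print("stud",tri(cs["scene"],(336,278),cs["side"],(244,189)))
print("big",tri(cs["scene"],(303,260),cs["side"],(270,196)))
w=cs["wrist"]
p=lambda u,v,z:onz(w,u/1.4,v/1.4,z)
print("pivot",p(292,318,.09),p(292,318,.075))
print("wall",p(195,207,.08),p(312,191,.08), p(210,272,.08),p(302,262,.08))
print("socket",p(222,240,.08))
for n,o in(("tape",(427,453,"scene")),("spool",(519,428,"scene"))): print(n,onz(cs["scene"],o[0]/1.4,o[1]/1.4,.02))
E
```

```text
scene [298 247  10  19  45] [303.2 256.9]
scene [329 268  12  22  94] [334.7 279.6]
side [178 182  55  44 247] [200.4 200.8]
side [264 195  10  14  64] [268.4 202.1]
side [  34  211   58   81 2264] [ 63.7 250.2]
side [  0 221  17  38 328] [  7.9 234.2]
side [ 17 265  30  20 111] [ 32.9 275.4]
side [524 320  36  28 178] [542.1 335.1]
side [542 341  18  17  50] [552.5 350.5]
side [ 14 352  20  45 280] [ 21.8 372. ]
stud (array([0.46903936, 0.19759945, 0.02501195]), np.float64(0.0045775721812572785))
big (array([0.49944185, 0.10826669, 0.03513774]), np.float64(0.0033790229887956614))
pivot [ 0.61182396 -0.03600706  0.09      ] [ 0.60852609 -0.04235378  0.075     ]
wall [0.55118764 0.03836436 0.08      ] [0.62832758 0.04874622 0.08      ] [ 0.55547939 -0.00610531  0.08      ] [0.61911987 0.0011064  0.08      ]
socket [0.56632792 0.01633895 0.08      ]
tape [0.60973757 0.2805625  0.02      ]
spool [0.46045462 0.31223808 0.02      ]
```

>>> {"op": "send_rows", "data": {"moves": "0 0 0 0.65 -0.675 0 1;0 0 0 0.65 -0.675 0 1;0 0 0 0.65 -0.675 0 1;0 0 0 0.65 -0.675 0 1;0 0 0 0.65 -0.675 0 1;0 0 0 0.65 -0.675 0 1"}}

```text
time: 0.9
eef_pos: [0.5409, 0.1292, 0.2454]
tcp_rot: [0.708, 0.707, 0.0, 0.0]
contact_force: [-1.2, -0.4, -0.7]
opening: 0.997
finger_force: 0.0
```

```bash
python3 - <<'E'
from h import *
import pickle
c=ctrl.read_camera("wrist"); pickle.dump(c,open("c1.pkl","wb")); save(c,"w1.png",1.4)
print(ctrl.get_state()["eef_pos"],c["extrinsics"])
E
```

```text
[0.54092424 0.1291017  0.24531403] [[ 9.99999706e-01  6.26450918e-04  4.41287983e-04  5.40493417e-01]
 [-7.36113177e-04  9.45330435e-01  3.26113213e-01  2.13230423e-01]
 [-2.12869039e-04 -3.26113442e-01  9.45330618e-01  3.75161716e-01]
 [ 0.00000000e+00  0.00000000e+00  0.00000000e+00  1.00000000e+00]]
```

View pics/w1.png

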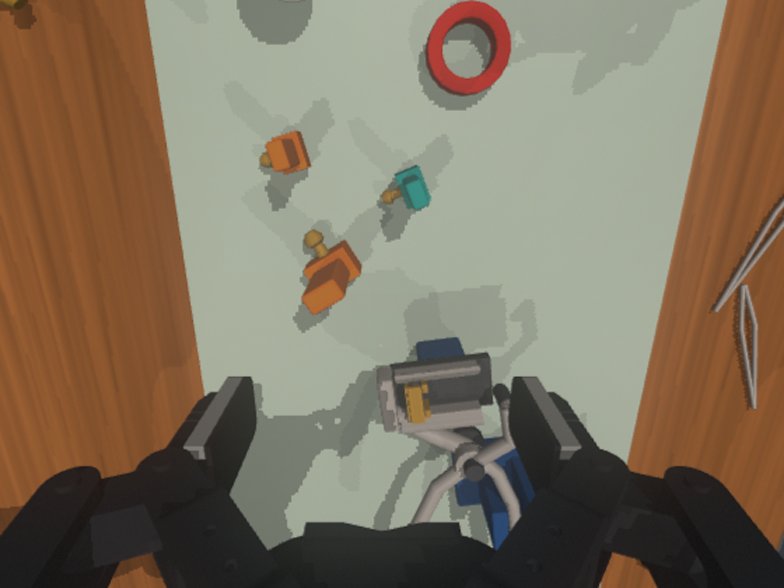

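The smaller orange carrier is at about (207,109) unscaled with its stud towards image left. The guide is at about (314,280) and the hinge at about (334,328). I'll move closer for a finer measurement.

>>> {"op": "send_rows", "data": {"moves": "0 0 0 0.18 -0.36 0.425 1;0 0 0 0.18 -0.36 0.425 1;0 0 0 0.18 -0.36 0.425 1;0 0 0 0.18 -0.36 0.425 1;0 0 0 0.18 -0.36 0.425 1"}}

```text
time: 1.58
eef_pos: [0.4706, 0.1657, 0.1626]
tcp_rot: [0.708, 0.707, 0.002, 0.001]
contact_force: [0.5, -0.2, 1.0]
opening: 1.0
finger_force: 0.0
```

```bash
python3 - <<'E'
from h import *
import pickle
c=ctrl.read_camera("wrist"); pickle.dump(c,open("c2.pkl","wb"))
print(ctrl.get_state()["eef_pos"], proj(c,(.469,.198,.03)))
u,v=proj(c,(.469,.198,.03)).astype(int)
save(c,"w2.png",5,(u-75,v-60,u+75,v+60)); print(u-75,v-60)
E
```

```text
[0.47037797 0.1656922  0.16242108] [270.66702722 161.10575492]
195 101
```

View pics/w2.png

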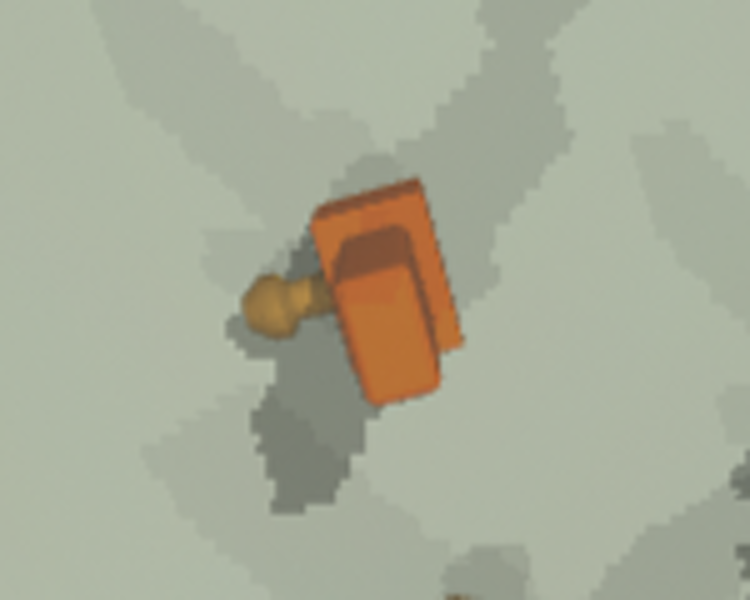

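The close-up shows the tab top with corners at crop (337,282), (408,262), (441,385), (377,405). The block top has corners at (311,218), (421,183), (463,345), and the stud points left.

```bash
python3 - <<'E'
from h import *
import pickle
c=pickle.load(open("c2.pkl","rb"))
P=lambda u,v,z: onz(c,195+u/5,101+v/5,z)[:2]
t=[P(*q,.062) for q in((337,282),(408,262),(441,385),(377,405))]
b=[P(*q,.02) for q in((311,218),(421,183),(463,345))]
yaw=lambda d:np.degrees(np.arctan2(d[1],d[0]))
print("tab c",np.mean(t,0),"sizes",[np.linalg.norm(t[i]-t[i-1])for i in range(4)])
print("blk c",(b[0]+b[2])/2,"sizes",np.linalg.norm(b[1]-b[0]),np.linalg.norm(b[2]-b[1]))
print("yaw x",yaw(t[1]-t[0]),yaw(t[2]-t[3]),yaw(b[1]-b[0]),"from y",yaw(t[1]-t[2])-90,yaw(t[0]-t[3])-90,yaw(b[1]-b[2])-90)
print("stud head",P(268,305,.012))
# pliers measured in first wrist view and c1
for f,pts in(("c0.pkl",[(292,318,.09),(195,207,.08),(312,191,.08),(210,272,.08),(302,262,.08)]),("c1.pkl",[(470,458,.09),(393,369,.08),(491,353,.08),(391,431,.08),(483,425,.08)])):
    d=pickle.load(open(f,"rb")); d=d.get("wrist",d)
    print(f,[onz(d,u/1.4,v/1.4,z)[:2].round(4) for u,v,z in pts])
E
```

```text
tab c [0.47091263 0.19929495] sizes [np.float64(0.019275475525008814), np.float64(0.010678633286433311), np.float64(0.018909134999551817), np.float64(0.009961168364001448)]
blk c [0.47063929 0.19917825] sizes 0.0194580671248324 0.0287220123261916
yaw x 15.698338021000398 17.765670264659384 17.38311167905206 from y 15.167550162771704 17.329781133057665 15.051198734570463
stud head [0.44940254 0.19368825]
c0.pkl [array([ 0.6118, -0.036 ]), array([0.5512, 0.0384]), array([0.6283, 0.0487]), array([ 0.5555, -0.0061]), array([0.6191, 0.0011])]
c1.pkl [array([ 0.6087, -0.0252]), array([0.5487, 0.0471]), array([0.6206, 0.0604]), array([ 0.5475, -0.0077]), array([ 0.6193, -0.0022])]
```

>>> {"op": "send_rows", "data": {"moves": "0 0 0.2044 0.167 0.012 0.2 0;0 0 0.2044 0.167 0.012 0.2 0;0 0 0.2044 0.167 0.012 0.2 0;0 0 0.2044 0.167 0.012 0.2 0;0 0 0.2044 0.167 0.012 0.2 0;0 0 0.2044 0.167 0.012 0.2 0;0 0 0.2044 0.167 0.012 0.2 0;0 0 0.2044 0.167 0.012 0.2 0;0 0 0.2044 0.167 0.012 0.2 0;0 0 0.2044 0.167 0.012 0.2 0"}}

```text
time: 2.88
eef_pos: [0.4707, 0.1994, 0.1206]
tcp_rot: [0.99, 0.143, 0.0, 0.0]
contact_force: [0.5, 0.1, 0.4]
opening: 0.496
finger_force: 0.0
```

```bash
cat >> h.py <<'E'
from scipy.spatial.transform import Rotation as R
def togo(p,yaw_y=None,base=None):
    s=ctrl.get_state(); M=R.from_quat(s["tcp_rot"]).as_matrix()
    print("t",s["time"],"pos",s["eef_pos"].round(4),"yaw of tool y",np.degrees(np.arctan2(M[1,1],M[0,1])).round(2),"tilt z",M[:,2].round(4),"open",s["opening"],"F",s["contact_force"].round(2),s["finger_force"])
    d=M.T@(np.array(p)-s["eef_pos"])/.2; print("shift units",d.round(4))
E
python3 -c "
from h import *
togo((.4708,.1992,.041)); print(ctrl.get_state()['qpos'].round(2))"
```

```text
t 2.875 pos [0.4707 0.1994 0.1206] yaw of tool y -73.52 tilt z [ 4.e-04  1.e-04 -1.e+00] open 0.49627683737924433 F [0.51 0.09 0.38] 0.0
shift units [1.000e-04 1.000e-03 3.978e-01]
[ 0.2   0.07  2.07 -0.    1.    1.49]
```

>>> {"op": "send_rows", "data": {"moves": "0 0 0 0 0 0.2 0;0 0 0 0 0 0.35 0;0 0 0 0 0 0.4 0;0 0 0 0 0 0.4 0;0 0 0 0 0 0.4 -1;0 0 0 0 0 0.4 -1;0 0 0 0 0 0.4 -1;0 0 0 0 0 0.4 -1;0 0 0 0 0 0.4 -1;0 0 0 0 0 0.4 -1", "newtons": 30}}

```text
time: 4.12
eef_pos: [0.4717, 0.1997, 0.0419]
tcp_rot: [0.99, 0.143, 0.001, -0.0]
contact_force: [-0.1, -0.6, 6.4]
opening: 0.231
finger_force: 30.4
```

>>> {"op": "send_rows", "data": {"moves": "0 0 0 0 0 -0.3 -1;0 0 0 0 0 -0.6 -1;0 0 0 0 0 -0.9 -1;0 0 0.0236 -0.03 0.3 -0.99 -1;0 0 0.0236 -0.03 0.6 -0.99 -1;0 0 0.0236 -0.03 0.8 -0.99 -1;0 0 0.0236 -0.03 1 -0.99 -1;0 0 0.0236 -0.03 1 -0.99 -1;0 0 0.0236 -0.03 1 -0.99 -1;0 0 0.0236 -0.03 1 -0.99 -1"}}

```text
time: 5.38
eef_pos: [0.5207, 0.0069, 0.238]
tcp_rot: [0.998, 0.07, -0.0, -0.0]
contact_force: [0.6, 0.3, -0.7]
opening: 0.228
finger_force: 29.7
```

```bash
python3 - <<'E'
from h import *
import pickle
c=ctrl.read_camera("wrist"); pickle.dump(c,open("c3.pkl","wb")); save(c,"w3.png",1.4)
togo((.58,.02,.14)); print(c["extrinsics"])
E
```

```text
t 5.425 pos [0.5208 0.007  0.2382] yaw of tool y -81.99 tilt z [-3.e-04  3.e-04 -1.e+00] open 0.2280352835107228 F [-0.36  0.13 -0.18] 29.731935560703278
shift units [ 0.3024 -0.0231  0.4908]
[[ 1.39752169e-01  9.35612469e-01  3.24189201e-01  6.03671140e-01]
 [-9.90186147e-01  1.32331353e-01  4.49422671e-02  1.84566877e-02]
 [-8.51850124e-04 -3.27288435e-01  9.44924100e-01  3.67784240e-01]
 [ 0.00000000e+00  0.00000000e+00  0.00000000e+00  1.00000000e+00]]
```

View pics/w3.png

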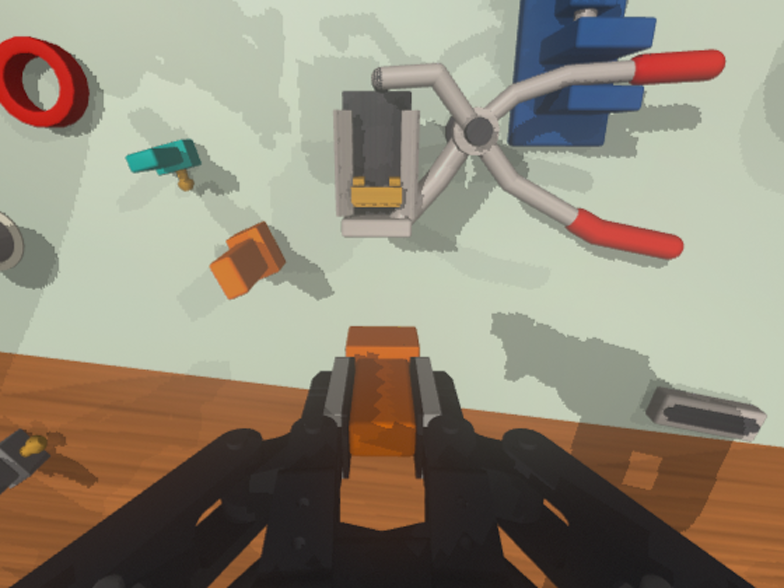

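The wrist view shows the whole pliers: socket at about (269,140) unscaled, hinge at about (341,94), loose sleeve at about (448,166). The carrier hangs straight in the fingers at about (273,275). I'll zoom in on the guide.

```bash
python3 - <<'E'
from h import *
import pickle
c=pickle.load(open("c3.pkl","rb")); save(c,"w3c.png",5,(230,38,370,158))
E
```

```text
(no output)
```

View pics/w3c.png

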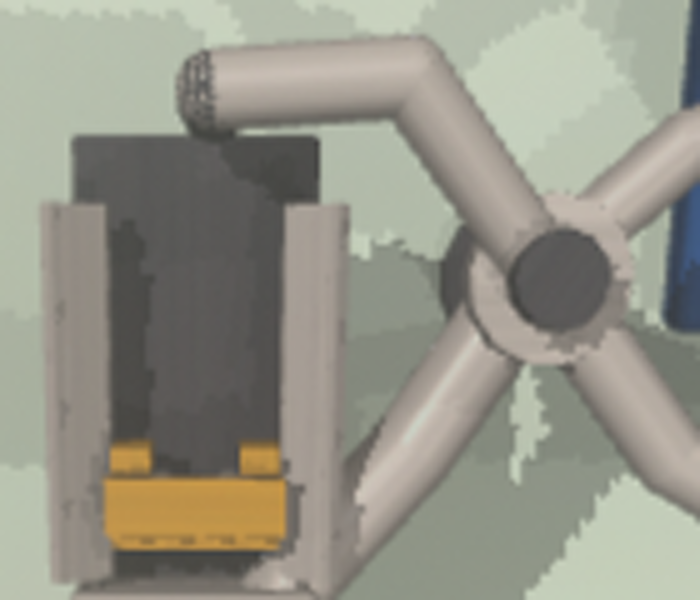

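The crop shows the wall tops with their midline from about (195.5,205) to (194.5,582). The hinge cap is centred at (562,280), and the punch tip is at (205,90).

```bash
python3 - <<'E'
from h import *
import pickle
c=pickle.load(open("c3.pkl","rb"))
P=lambda u,v,z: onz(c,230+u/5,38+v/5,z)[:2]
yaw=lambda d:np.degrees(np.arctan2(d[1],d[0]))
a,b=P(195.5,205,.08),P(194.5,582,.08); print("mid",a,b,"yaw",yaw(a-b),"inner w",np.linalg.norm(P(105,205,.08)-P(285,205,.08)),"outer",np.linalg.norm(P(42,203,.08)-P(350,203,.08)))
for q in(((42,203),(52,582)),((105,205),(108,580)),((285,205),(280,585)),((350,205),(338,590))): print("edge yaw",yaw(P(*q[0],.08)-P(*q[1],.08)))
y=np.radians(yaw(a-b)); X=np.array([np.cos(y),np.sin(y)]);Y=np.array([-X[1],X[0]])
for z in(.085,.095): 
    p=P(562,280,z); print("pivot",p,"rel mid y",(a-p)@Y, "a x rel",(a-p)@X,"b",(b-p)@X)
p=P(562,280,.09); sx=p@X-.016; seat=sx*X+(a@Y)*Y; load=seat+.022*X
print("seat",seat,"load",load,"pivot from seat",seat+.016*X-.06*Y)
print("plate end rel seat",(P(196,137,.06)-seat)@X,"socket front",(P(196,478,.08)-seat)@X,"rollers tip",(P(196,443,.08)-seat)@X,"punch",(P(208,130,.075)-seat)@X)
# sleeve
f=lambda u,v,z: onz(c,u/1.4,v/1.4,z)[:2]
g=seat+.016*X-.06*Y
print("sleeve exp",g-.0655*X-.1025*Y,"meas",f(628,233,.0835), "ends",f(572,222,.083),f(683,246,.083))
# held carrier: block bottom edge at front: near face edge bottom
print("held",[proj(c,(.5207+d[0],.0069+d[1],.238-.042)) for d in((0.012,-.014),(0.012,.014))])
togo((load[0],load[1],.06+.0419))
E
```

```text
mid [0.61540018 0.02339334] [0.55259393 0.01494624] yaw 7.659999950527145 inner w 0.03016618470016948 outer 0.05159797420214136
edge yaw 7.64717004934549
edge yaw 7.25404121285685
edge yaw 8.063285658961998
edge yaw 7.717265358053196
pivot [ 0.6121958  -0.03889791] rel mid y 0.061308266564753695 a x rel 0.011478863138790468 b -0.05189289066538169
pivot [ 0.61189434 -0.0368697 ] rel mid y 0.05925797259110053 a x rel 0.011507278626848869 b -0.051864475177323295
seat [0.58815245 0.01972867] load [0.60995613 0.02266114] pivot from seat [ 0.61200733 -0.03760321]
plate end rel seat 0.03954826858456122 socket front -0.01743583921842034 rollers tip -0.011401948624234442 punch 0.039456567265413064
sleeve exp [ 0.56075449 -0.14791933] meas [ 0.56511413 -0.14705957] ends [ 0.56693459 -0.10956884] [ 0.56175532 -0.18557958]
held [array([299.31799876, 228.53009247]), array([251.64044235, 222.29210061])]
t 5.425 pos [0.5208 0.007  0.2382] yaw of tool y -81.99 tilt z [-3.e-04  3.e-04 -1.e+00] open 0.2280352835107228 F [-0.36  0.13 -0.18] 29.731935560703278
shift units [ 0.4526 -0.0153  0.6813]
```

>>> {"op": "send_rows", "data": {"moves": "0 0 0.001 0.2 -0.015 0.2 -1;0 0 0.001 0.453 -0.015 0.42 -1;0 0 0.001 0.453 -0.015 0.42 -1;0 0 0.001 0.453 -0.015 0.42 -1;0 0 0.001 0.453 -0.015 0.42 -1;0 0 0.001 0.453 -0.015 0.42 -1"}}

```text
time: 6.18
eef_pos: [0.6108, 0.0213, 0.1571]
tcp_rot: [0.998, 0.066, 0.002, 0.0]
contact_force: [-0.0, -0.2, -0.6]
opening: 0.23
finger_force: 29.7
```

```bash
python3 - <<'E'
from h import *
import pickle
c=ctrl.read_camera("wrist"); pickle.dump(c,open("c4.pkl","wb")); save(c,"w4.png",1.4)
togo((.60996,.02266,.06+.0419))
E
```

```text
t 6.225 pos [0.6107 0.0212 0.1567] yaw of tool y -82.45 tilt z [ 3.7e-03 -5.0e-04 -1.0e+00] open 0.22731626617497358 F [ 0.16 -0.   -0.33] 29.720640778541565
shift units [-0.0039 -0.0079  0.2742]
```

View pics/w4.png

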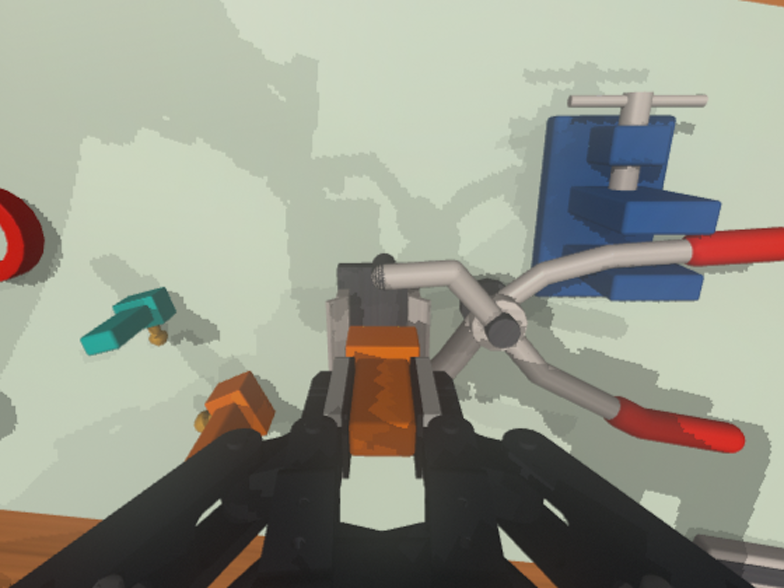

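The carrier hangs over the guide. The wall tops run from about x 327 to 430 (midline 378) and the block from 346 to 419, with the block nearer the camera. It is about 1.5 mm off across the guide, which agrees with the state. I'll let it settle, lower it part of the way and recheck.

>>> {"op": "send_rows", "data": {"moves": "0 0 0 0 0 0.13 -1;0 0 0 0 0 0.13 -1;0 0 0 0 0 0.13 -1;0 0 0 0 0 0.13 -1"}}

```text
time: 6.72
eef_pos: [0.6112, 0.0212, 0.1298]
tcp_rot: [0.998, 0.066, 0.001, 0.0]
contact_force: [0.9, 0.3, -0.6]
opening: 0.23
finger_force: 29.7
```

```bash
python3 -c "
from h import *
togo((.60996,.02266,.06+.0419))"
```

```text
t 6.725 pos [0.6112 0.0212 0.1298] yaw of tool y -82.45 tilt z [ 2.3e-03 -3.0e-04 -1.0e+00] open 0.2298672459251143 F [ 0.89  0.34 -0.58] 29.730927050113678
shift units [-0.0055 -0.008   0.1394]
```

>>> {"op": "send_rows", "data": {"moves": "0 0 0 -0.006 -0.008 0 -1;0 0 0 -0.006 -0.008 0.05 -1;0 0 0 -0.006 -0.008 0.1 -1;0 0 0 -0.006 -0.008 0.125 -1;0 0 0 -0.006 -0.008 0.135 -1;0 0 0 -0.006 -0.008 0.135 -1;0 0 0 -0.006 -0.008 0.135 -1"}}

```text
time: 7.6
eef_pos: [0.6086, 0.0229, 0.1019]
tcp_rot: [0.998, 0.066, -0.001, -0.0]
contact_force: [-4.0, -0.3, 5.3]
opening: 0.228
finger_force: 30.4
```

```bash
python3 -c "
from h import *
togo((.60996,.02266,.06+.0419))"
```

```text
t 7.6 pos [0.6086 0.0229 0.1019] yaw of tool y -82.43 tilt z [-2.5e-03  2.0e-04 -1.0e+00] open 0.22777227483598508 F [-3.97 -0.25  5.28] 30.380122661590576
shift units [0.0067 0.0019 0.0001]
```

>>> {"op": "send_rows", "data": {"moves": "0 0 0 0 0 0 -0.2;0 0 0 0 0 0 -0.2;0 0 0 0 0 0 -0.2"}}

```text
time: 7.98
eef_pos: [0.609, 0.0228, 0.101]
tcp_rot: [0.998, 0.066, -0.0, -0.0]
contact_force: [1.1, 0.2, -0.9]
opening: 0.396
finger_force: 0.0
```

```bash
python3 -c "
from h import *
togo((.60996,.02266,.06+.0419))"
```

```text
t 7.975 pos [0.609  0.0228 0.101 ] yaw of tool y -82.44 tilt z [-2.e-04  0.e+00 -1.e+00] open 0.39627080690337685 F [ 1.09  0.23 -0.89] 0.0
shift units [ 0.0045  0.0011 -0.0044]
```

>>> {"op": "send_rows", "data": {"moves": "0 0 0 0 0 -0.1 -0.2;0 0 0 0 0 -0.3 -0.2;0 0 0 -0.15 0 -0.5 -0.2;0 0 0 -0.3 0 -0.5 -1;0 0 0 -0.3 0 -0.5 -1;0 0 0 -0.3 0 -0.5 -1;0 0 0 -0.3 0 -0.5 -1"}}

```text
time: 8.85
eef_pos: [0.5503, 0.0149, 0.2012]
tcp_rot: [0.998, 0.066, -0.0, -0.0]
contact_force: [0.2, -0.2, -0.2]
opening: 0.001
finger_force: 0.0
```

```bash
python3 - <<'E'
from h import *
import pickle
c=ctrl.read_camera("wrist"); pickle.dump(c,open("c5.pkl","wb")); save(c,"w5.png",1.4)
yaw=np.radians(7.66);X=np.array([np.cos(yaw),np.sin(yaw)]);Y=np.array([-X[1],X[0]])
piv=np.array([.6120,-.0376]);st=piv+(-.0655-.0085-.016)*X-.105*Y
print("start",st); togo((*st,.069))
togo((*st,.14))
E
```

```text
start [ 0.53679902 -0.15365952]
t 8.9 pos [0.5502 0.0149 0.201 ] yaw of tool y -82.43 tilt z [-4.e-04  1.e-04 -1.e+00] open 0.0066276867086441215 F [-0.16  0.37  1.  ] 0.0
shift units [-0.177   0.8267  0.6601]
t 8.9 pos [0.5502 0.0149 0.201 ] yaw of tool y -82.43 tilt z [-4.e-04  1.e-04 -1.e+00] open 0.0066276867086441215 F [-0.16  0.37  1.  ] 0.0
shift units [-0.1771  0.8266  0.3051]
```

View pics/w5.png

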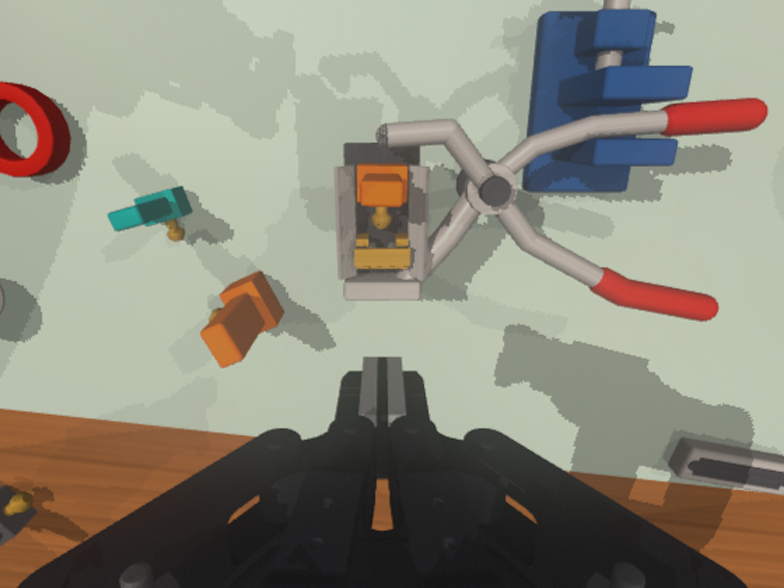

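The carrier stands upright and aligned in the guide at about (382,190), with the stud facing the socket and the punch behind it. Now I'll go to the handle with shut fingers.

>>> {"op": "send_rows", "data": {"moves": "0 0 0 -0.177 0.28 0 -1;0 0 0 -0.177 0.56 0.1 -1;0 0 0 -0.177 0.827 0.3 -1;0 0 0 -0.177 0.827 0.3 -1;0 0 0 -0.177 0.827 0.3 -1;0 0 0 -0.177 0.827 0.45 -1;0 0 0 -0.177 0.827 0.6 -1;0 0 0 -0.177 0.827 0.66 -1;0 0 0 -0.177 0.827 0.66 -1;0 0 0 -0.177 0.827 0.66 -1"}}

```text
time: 10.15
eef_pos: [0.5375, -0.1538, 0.071]
tcp_rot: [0.998, 0.066, 0.001, 0.001]
contact_force: [-0.4, -0.3, 0.1]
opening: -0.0
finger_force: 0.0
```

```bash
python3 -c "
from h import *
togo((.5368,-.15366,.069))"
```

```text
t 10.15 pos [ 0.5375 -0.1538  0.071 ] yaw of tool y -82.4 tilt z [ 0.0026 -0.0012 -1.    ] open -0.00014461981573305407 F [-0.44 -0.31  0.12] 0.0
shift units [-0.0031 -0.0014  0.0098]
```

>>> {"op": "send_rows", "data": {"moves": "0 0 0 0.0125 0 0 -1;0 0 0 0.025 0 0 -1;0 0 0 0.0375 0 0 -1;0 0 0 0.05 0 0 -1;0 0 0 0.0625 0 0 -1;0 0 0 0.075 0 0 -1;0 0 0 0.0875 0 0 -1;0 0 0 0.1 0 0 -1;0 0 0 0.1125 0 0 -1;0 0 0 0.125 0 0 -1"}}

```text
time: 11.4
eef_pos: [0.5611, -0.1506, 0.0693]
tcp_rot: [0.998, 0.066, -0.0, 0.0]
contact_force: [-2.2, -2.1, 0.1]
opening: 0.004
finger_force: 1.5
```

>>> {"op": "send_rows", "data": {"moves": "0 0 0 0.01 0 0 -1;0 0 0 0.02 0 0 -1;0 0 0 0.03 0 0 -1;0 0 0 0.03 0 0 -1"}}

```text
time: 11.9
eef_pos: [0.567, -0.1496, 0.0691]
tcp_rot: [0.998, 0.066, -0.0, -0.0]
contact_force: [-2.7, -2.8, -0.0]
opening: 0.003
finger_force: 1.6
```

>>> {"op": "send_rows", "data": {"moves": "0 0 0 0.01 0 0 -1;0 0 0 0.02 0 0 -1;0 0 0 0.02 0 0 -1"}}

```text
time: 12.28
eef_pos: [0.571, -0.149, 0.0691]
tcp_rot: [0.998, 0.066, -0.0, -0.0]
contact_force: [-3.2, -2.2, -2.4]
opening: 0.0
finger_force: 1.6
```

>>> {"op": "send_rows", "data": {"moves": "0 0 0 0.01 0 0 -1;0 0 0 0.02 0 0 -1;0 0 0 0.02 0 0 -1"}}

```text
time: 12.65
eef_pos: [0.5752, -0.1484, 0.0693]
tcp_rot: [0.998, 0.066, 0.0, -0.0]
contact_force: [-2.5, -2.5, -1.5]
opening: -0.001
finger_force: 1.4
```

>>> {"op": "send_rows", "data": {"moves": "0 0 0 0.01 0 0 -1;0 0 0 0.02 0 0 -1;0 0 0 0.02 0 0 -1"}}

```text
time: 13.02
eef_pos: [0.5792, -0.1481, 0.0694]
tcp_rot: [0.998, 0.066, 0.0, -0.0]
contact_force: [-3.0, -1.4, -0.6]
opening: 0.005
finger_force: 1.4
```

>>> {"op": "send_rows", "data": {"moves": "0 0 0 0.007 0 0 -1;0 0 0 0.015 0 0 -1;0 0 0 0.015 0 0 -1"}}

```text
time: 13.4
eef_pos: [0.5819, -0.1478, 0.0693]
tcp_rot: [0.998, 0.066, 0.0, 0.0]
contact_force: [-3.8, -3.2, -0.5]
opening: 0.005
finger_force: 1.7
```

>>> {"op": "send_rows", "data": {"moves": "0 0 0 0.007 0 0 -1;0 0 0 0.015 0 0 -1;0 0 0 0.015 0 0 -1"}}

```text
time: 13.78
eef_pos: [0.5841, -0.1481, 0.0693]
tcp_rot: [0.998, 0.066, -0.001, 0.001]
contact_force: [-5.5, -6.0, 0.7]
opening: 0.002
finger_force: 3.3
```

>>> {"op": "send_rows", "data": {"moves": "0 0 0 0.007 0 0 -1;0 0 0 0.015 0 0 -1;0 0 0 0.015 0 0 -1"}}

```text
time: 14.15
eef_pos: [0.5864, -0.1483, 0.0693]
tcp_rot: [0.998, 0.066, -0.002, 0.001]
contact_force: [-8.0, -6.8, 2.8]
opening: 0.002
finger_force: 4.6
```

>>> {"op": "send_rows", "data": {"moves": "0 0 0 0.005 0 0 -1;0 0 0 0.01 0 0 -1;0 0 0 0.01 0 0 -1"}}

```text
time: 14.52
eef_pos: [0.5882, -0.1485, 0.0693]
tcp_rot: [0.998, 0.066, -0.002, 0.001]
contact_force: [-8.6, -8.7, 2.1]
opening: 0.004
finger_force: 4.9
```

>>> {"op": "send_rows", "data": {"moves": "0 0 0 0.005 0 0 -1;0 0 0 0.01 0 0 -1;0 0 0 0.01 0 0 -1"}}

```text
time: 14.9
eef_pos: [0.5903, -0.1476, 0.069]
tcp_rot: [0.998, 0.066, -0.002, 0.001]
contact_force: [-7.6, -7.2, 0.4]
opening: -0.002
finger_force: 4.1
```

>>> {"op": "send_rows", "data": {"moves": "0 0 0 0.005 0 0 -1;0 0 0 0.01 0 0 -1;0 0 0 0.01 0 0 -1"}}

```text
time: 15.28
eef_pos: [0.5932, -0.1462, 0.0689]
tcp_rot: [0.998, 0.066, -0.001, -0.0]
contact_force: [-3.9, -3.4, -1.6]
opening: 0.001
finger_force: 1.9
```

>>> {"op": "send_rows", "data": {"moves": "0 0 0 0.005 0 0 -1;0 0 0 0.01 0 0 -1;0 0 0 0.01 0 0 -1"}}

```text
time: 15.65
eef_pos: [0.5944, -0.146, 0.0689]
tcp_rot: [0.998, 0.066, -0.002, -0.0]
contact_force: [-7.4, -4.4, 0.4]
opening: -0.002
finger_force: 3.8
```

The force dropped (click) and is now rising towards the stop. I'll push on gently to about 15 N.

>>> {"op": "send_rows", "data": {"moves": "0 0 0 0.004 0 0 -1;0 0 0 0.008 0 0 -1;0 0 0 0.008 0 0 -1"}}

```text
time: 16.02
eef_pos: [0.5949, -0.146, 0.0689]
tcp_rot: [0.998, 0.066, -0.004, -0.0]
contact_force: [-11.6, -4.5, 2.0]
opening: 0.001
finger_force: 5.6
```

>>> {"op": "send_rows", "data": {"moves": "0 0 0 0.002 0 0 -1;0 0 0 0.004 0 0 -1;0 0 0 0.004 0 0 -1"}}

```text
time: 16.4
eef_pos: [0.5951, -0.1461, 0.0688]
tcp_rot: [0.998, 0.067, -0.004, -0.0]
contact_force: [-11.8, -6.0, 2.9]
opening: -0.0
finger_force: 6.5
```

>>> {"op": "send_rows", "data": {"moves": "0 0 0 0.003 0 0 -1;0 0 0 0.005 0 0 -1;0 0 0 0.005 0 0 -1"}}

```text
time: 16.77
eef_pos: [0.5954, -0.1461, 0.0688]
tcp_rot: [0.998, 0.067, -0.006, -0.0]
contact_force: [-14.5, -5.5, 4.9]
opening: 0.004
finger_force: 7.8
```

>>> {"op": "send_rows", "data": {"moves": "0 0 0 -0.03 0 0 -1;0 0 0 -0.06 0 0 -1;0 0 0 -0.1 0 0 -1;0 0 0 -0.15 0 0 -1;0 0 0 -0.2 0 0 -1;0 0 0 -0.25 0 0 -1;0 0 0 -0.3 0 0 -1;0 0 0 -0.38 0 0 -1;0 0 0 -0.42 0 0 -1;0 0 0 -0.42 0 0 -1;0 0 0 -0.42 0 -0.3 -1;0 0 0 -0.42 0 -0.6 -1"}}

```text
time: 18.27
eef_pos: [0.5156, -0.1563, 0.1901]
tcp_rot: [0.998, 0.066, -0.001, -0.0]
contact_force: [1.9, -1.1, 0.9]
opening: 0.001
finger_force: 0.0
```

>>> {"op": "send_rows", "data": {"moves": "0 0 0 0.1 -0.6 -0.1 -1;0 0 0 0.1 -0.6 -0.1 -1;0 0 0 0.1 -0.6 -0.1 -1;0 0 0 0.1 -0.6 -0.1 -1;0 0 0 0.1 -0.6 -0.1 -1;0 0 0 0.1 -0.6 -0.1 -1"}}

```text
time: 19.02
eef_pos: [0.5198, -0.036, 0.2089]
tcp_rot: [0.998, 0.065, -0.0, -0.0]
contact_force: [-0.4, -0.4, -0.0]
opening: 0.001
finger_force: 0.0
```

```bash
python3 - <<'E'
from h import *
import pickle
c=ctrl.read_camera("wrist"); pickle.dump(c,open("c6.pkl","wb")); save(c,"w6.png",1.4)
togo((.55,.0149,.2))
E
```

```text
t 19.075 pos [ 0.5198 -0.0359  0.2089] yaw of tool y -82.54 tilt z [-6.e-04  1.e-04 -1.e+00] open 0.00029976413067544014 F [-0.66  0.21  0.12] 0.0
shift units [ 0.1826 -0.2321  0.0447]
```

View pics/w6.png

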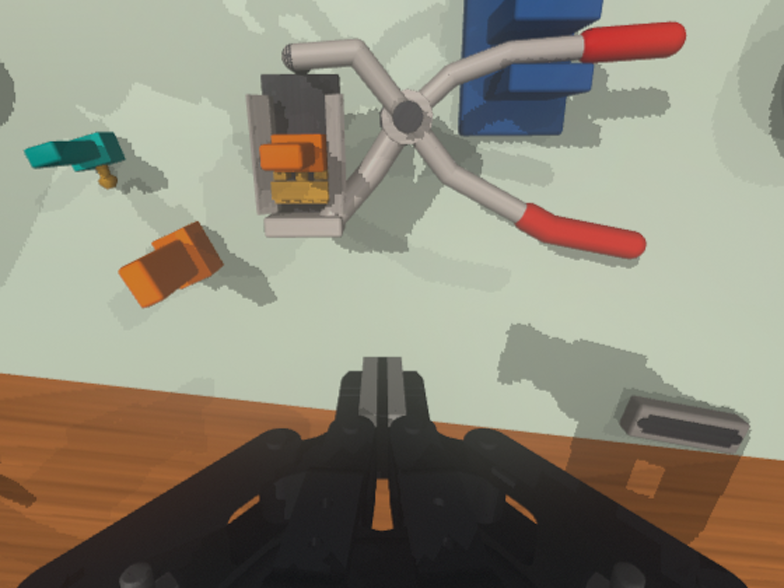

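The carrier sits against the socket at about (300,155), with the stud fully in. The pliers are open again and the arm touches nothing.

```bash
python3 -c "
from plant import ctrl
print(ctrl.sign_off())"
```

```text
the job is handed in; nothing more can be done
None
```

The job is handed in: the stud clicked (force peaked at about 12 N, dropped, then I pushed on to a measured 16 N), and the last picture shows it seated in the socket with the pliers open; the hand-in returned no verdict.

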